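# Load the green bird platforms into the gravity chute

### The arm

A 6-joint arm with a two-finger parallel gripper is mounted at the origin on the work surface. World frame = base frame: x ahead of the robot, y to its left, z up, the work surface at z = 0. Lengths are in mm, angles in rad, forces in N, time in s.
With the tool pointing down it reaches from about 350 to 800 mm from the base axis. Payload 7.3 kg.
Tool frame: the origin (TCP) lies midway between the tips of the shut fingers; the grasp point (between the pads) lies 19 mm behind it (ctrl.grip_point_offset is the z of the grasp point in the tool frame, in mm); z points along the fingers, y is the direction in which the jaws open and shut (so a half turn about z gives the same grasp; the last joint's range is limited). The gripper opens to 85 mm and grips with 20 to 120 N. Pads are 22 mm wide; open, the fingers measure 114 mm over their backs; the gripper's body (76 mm by 85 mm) begins 54 mm behind the grasp point. The pads swing forward as they close: fully open they stand 13 mm farther back than shut.
Start: joints at [-1.376, 0.342, 1.524, -0, 1.275, -0.146], TCP at [175.499, -494.818, 231.322] pointing down, gripper open.
Joint ranges: [-2.53, 2.53], [-0.77, 2.02], [0.04, 2.7], [-1, 4.14], [0.28, 2.66], [-3.11, 3.11]. Speed limits (rad/s): [2.57, 2.57, 3.14, 3.14, 3.14, 3.14].

### API

Orientations are given as a unit quaternion [x, y, z, w].
In Python, from cell import monitor, capture, ticket, spotter, ctrl gives the robot as it stands. The module is installed in compiled form; this text tells all that it offers.
- The arm moves only by the tool apply_moves, never from a script. Its argument "moves" is a list of rows, each an object with "dp": the shift along the tool's x, y, z in cm, a list of three; "dr": the turn, a rotation vector about the tool's x, y, z in rad, a list of three; "grip": the closure, from -1 (fully open) to 1 (shut). A call has 1 to 8 rows; each row is the pose to reach, as a shift and turn from the pose commanded when the call began, along the tool's axes at that moment; what a row does not reach only later rows make up. A row lasts 1/10 s, in which the tool goes at most 50 mm and 8.59 degrees, less where a joint would pass 70% of its speed; a pose out of reach is approached as far as the arm can. A call with a gripper value outside its range is refused whole. The fingers move at their own pace and stop on an object; the grip force is fixed at half the most. Time passes only in rows, so rows that repeat a pose let the fingers close. It gives the time, the measured TCP pose, the force and the opening at its end, in the units of the state.
- monitor.get_obs(): the state, without advancing time (a new reading comes with each control period).
- capture(name): name is "scene" or "top"; returns a dict with "frame" (420x560x3 uint8, blue, green, red), "fovy" (degrees; the focal length in pixels is half the picture's height over the tangent of half this angle, whatever the lens; pixels are square), "cx", "cy" (the principal point, pixels), "rvec" (rotation vector, rad) and "tvec" (3), from world to camera coordinates, as OpenCV has them. Camera axes: x right, y down, z forward; pixel columns grow to the right and rows downward; lengths in mm; the calibration is good to about 2 mm. A picture is of the moment at which its call begins. There is no depth.
- ticket.job_done(): hands the job in, once; it reports no verdict.
Trained networks look in a picture, given as the dict that the camera call returned (one of the last four; its "shot" number tells which), for a name from the list of things; names that differ only in an ending like _2 or _b are one class to them, and where a whole thing is asked for, a point or a joint stands for the part that bears it (a point fixed in the world has none). Each returns a list of dicts, best first, with "conf" (0 to 1); they miss things now and then, are a little off and sometimes report something else, mostly with a low value. They report only what shows in the picture. A call takes as long as a camera call. They do not tell look-alikes from the thing itself.
- spotter.trace(picture, thing): "mask" (420x560 bool, what is visible of it) and "point" ([column, row] in pixels, amid what is visible of it).
The state is a dict: "time_s": time; "joint_positions": joint angles; "dq": joint speeds; "effort": joint torques, N m; "ee_pos": TCP position; "orientation": TCP orientation; "force": force on the tool from outside, world axes, zero at the start; "moment": the same for the moment, N m; "grip_width": finger opening in mm.
Only numpy, scipy, OpenCV 4.12 (cv2) and the standard library are available. Lean on these libraries where they do the work, as an engineer would, in place of code of your own. Each camera call takes 0.05 s, during which the arm holds its last target.

### The job

Load both green-painted bird platforms into the aluminium gravity chute so that they run down and queue one behind the other against the red stop, each lying flat in the channel the same way: post up, with the post end uphill and the brass-striped end leading downhill. Leave the unpainted pine platform where it is.

Things in the scene. Friction and masses are not known exactly. Their poses are not given: they have to be found in the camera images.
- platform_a: Green-painted pine slab, loose, 50 g, 70 mm (x) by 40 (y) by 12 thick, flat on the table, post up. Dark post 20 mm (x) by 14 (y), centred at x = -20 mm, y = 0, its top 60 mm above the underside: grip it across its 14 mm, near the top. A flat brass stripe marks the front (+x) end. Origin: centre of the underside; z up on the post's side.
- platform_b: The second green platform, identical to platform_a, with the same axes and origin.
- platform_bare: A platform of the same shape, size and axes in unpainted pale pine: it stays where it lies.
- channel: Fixed aluminium chute, 20 degree slope. Origin: mid floor at the open upper end, 118 mm above the table; x down the slope, y across, z square out of the floor. Slippery floor 250 mm long, 56 wide; walls 10 mm high, then 45 degree flared lips to 22 mm (84 wide). Red stop 28 mm high at x = 250 mm. A platform let go on the floor slides down to the stop or the one before it.
Things that resemble listed ones, but are neither listed nor needed, are in the scene too. Leave any blue or purple look-alike of the platform_a alone.

How it is judged (in metres and radians):
At the end, for the whole second after the job is handed in: Both green platforms at rest in the channel: origins over 120 mm down from its upper end, within 20 mm of its centre line and 8 mm of its floor; slabs flat within 10 degrees, posts up, brass-striped ends downhill. The unpainted one is within 30 mm of its start (x of platform_a in the frame of channel between 0.12 and 0.25 m and y of platform_a in the frame of channel between -0.02 and 0.02 m and z of platform_a in the frame of channel between -0.008 and 0.008 m and angle between the z axis of each of platform_a, platform_b and the z axis of channel, either way round below 0.175 rad and angle between each of platform_a, platform_b's own z axis and vertical below 0.6 rad and angle between each of platform_a, platform_b's own x axis and vertical above 1.7 rad and linear speed of each of platform_a, platform_b below 0.02 m/s and x of platform_b in the frame of channel between 0.12 and 0.25 m and y of platform_b in the frame of channel between -0.02 and 0.02 m and z of platform_b in the frame of channel between -0.008 and 0.008 m and distance of platform_bare from where it was at the start of the episode below 0.03 m); the robot touches nothing.
It fails at once if the unpainted platform is moved by more than 30 mm (distance of platform_bare from where it was at the start of the episode above 0.03 m).
It also fails if it takes over 58 s, if anything falls off the work surface, if the arm or the gripper's body presses on something with over 40 N, if the wrist force passes 120 N, or if a joint passes its speed limit or range.

## Working session

There is one attempt and no reset: what is moved stays moved. The work goes in short steps, Python scripts to look and compute and a tool call to move; the robot and the scene stay as the last step left them, time stands still between calls to the robot, and variables do not carry over. Pictures are saved under pics/ and viewed, and the job is handed in when it is done.

Besides the shell and the picture viewer there is one more tool, called after ">>>" as a command line: name --argument value ..., lists and objects as JSON in quotes. apply_moves: Moves the arm, as the interface text tells. Its arguments: {"type":"object","properties":{"moves":{"type":"array"}},"required":["moves"]}

```bash
mkdir -p pics; ls
python3 - <<'E'
from cell import monitor, capture, ticket, spotter, ctrl
import cv2,pickle
print(monitor.get_obs()); print(ctrl.grip_point_offset)
for n in ("scene","top"):
    c=capture(n); cv2.imwrite(f"pics/{n}0.png",c["frame"])
    print(n,{k:v for k,v in c.items() if k!="frame"})
    pickle.dump(c,open(f"{n}0.pkl","wb"))
    for t in ("platform_a","channel"):
        for r in spotter.trace(c,t): print(n,t,r["conf"],r["point"],r["mask"].sum())
E
```

```text
pics
{'time_s': 0.0, 'joint_positions': array([-1.37602627e+00,  3.42728820e-01,  1.52501412e+00,  3.33018014e-05,
        1.27540163e+00, -1.46025143e-01]), 'dq': array([ 0.00029251,  0.00083122,  0.00034212, -0.0006932 , -0.00071005,
        0.00140938]), 'effort': array([-1.78968661e-03, -4.33680439e+01, -2.46012443e+01, -2.04256885e-04,
        7.85391399e-03, -1.05023881e-05]), 'ee_pos': array([ 175.41431802, -494.40510571,  230.62380694]), 'orientation': array([ 9.85517949e-01,  1.69569364e-01, -2.98898559e-06, -7.76118306e-04]), 'force': array([-1.20196711, -0.25693546, -0.48840682]), 'moment': array([ 0.02160694, -0.00803287, -0.03467036]), 'grip_width': 85.17208219723196}
-18.700000000000003
scene {'fovy': 54.876582647001946, 'cx': 275.7723819234027, 'cy': 209.88010450882823, 'rvec': array([ 2.21974942,  1.49338591, -0.42159676]), 'tvec': array([-193.83079389, -404.29032007, 1207.50139594]), 'shot': 1}
scene platform_a 0.97 [208.7, 228.1] 553
scene platform_a 0.95 [254.7, 238.6] 633
scene platform_a 0.88 [250.6, 199.5] 537
scene platform_a 0.82 [215.0, 273.5] 655
scene platform_a 0.63 [248.6, 306.3] 710
scene channel 0.62 [371.7, 168.8] 3874
top {'fovy': 50.54754351287968, 'cx': 278.0776825663074, 'cy': 209.68876095422658, 'rvec': array([ 2.13081664, -2.07790671,  0.24008422]), 'tvec': array([-37.1447657 , 598.2388864 , 945.83794938]), 'shot': 2}
top platform_a 0.91 [336.9, 259.1] 529
top platform_a 0.87 [346.1, 211.1] 485
top platform_a 0.77 [289.1, 273.5] 535
top platform_a 0.66 [323.8, 172.0] 528
top platform_a 0.58 [294.2, 223.3] 458
top channel 0.67 [163.3, 239.5] 4062
```

View pics/scene0.png

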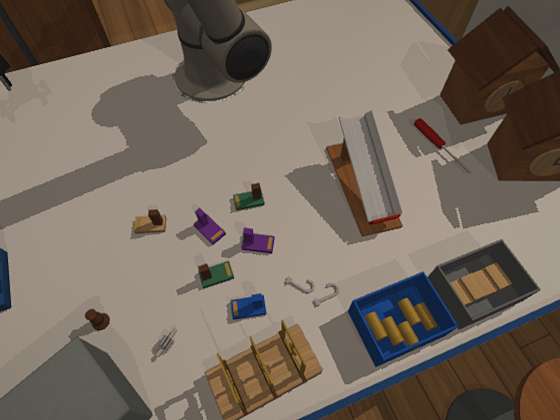

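View pics/top0.png

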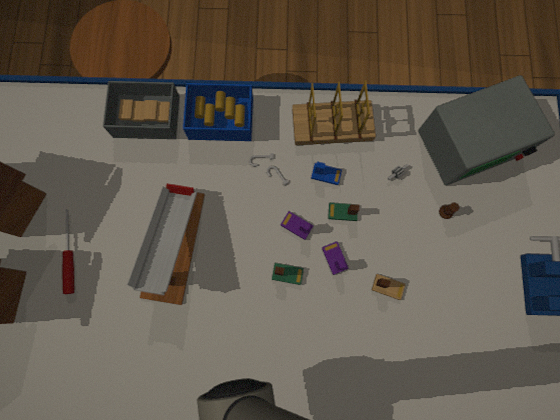

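Run:
```python
import cv2,pickle
for n,(x0,x1,y0,y1) in {"scene":(180,300,170,340),"top":(260,380,140,300)}.items():
    c=pickle.load(open(f"{n}0.pkl","rb"))["frame"][y0:y1,x0:x1]
    s=3.5
    cv2.imwrite(f"pics/{n}0z.png",cv2.resize(c,None,fx=s,fy=s,interpolation=cv2.INTER_CUBIC))
c=pickle.load(open("top0.pkl","rb"))["frame"][130:330,100:240]
cv2.imwrite("pics/top0c.png",cv2.resize(c,None,fx=3,fy=3,interpolation=cv2.INTER_CUBIC))
c=pickle.load(open("scene0.pkl","rb"))["frame"][100:260,290:450]
cv2.imwrite("pics/scene0c.png",cv2.resize(c,None,fx=3.5,fy=3.5,interpolation=cv2.INTER_CUBIC))
```

```text
(no output)
```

View pics/scene0z.png

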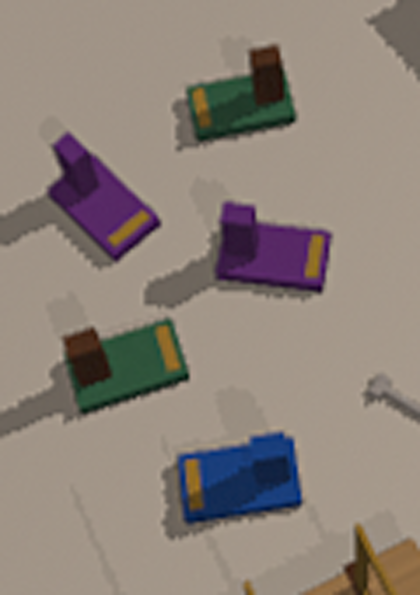

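View pics/top0z.png

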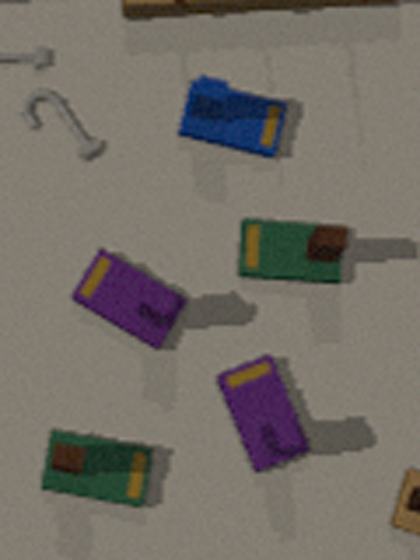

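View pics/top0c.png

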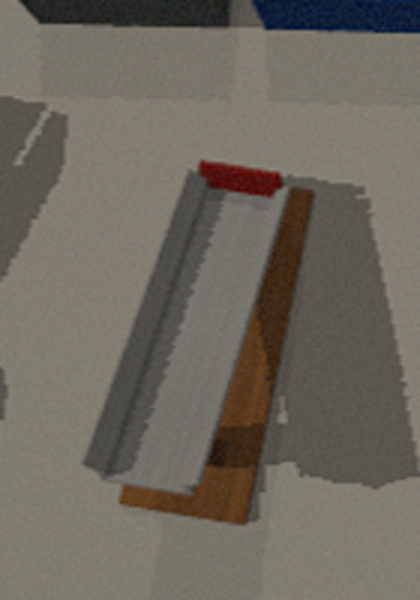

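View pics/scene0c.png

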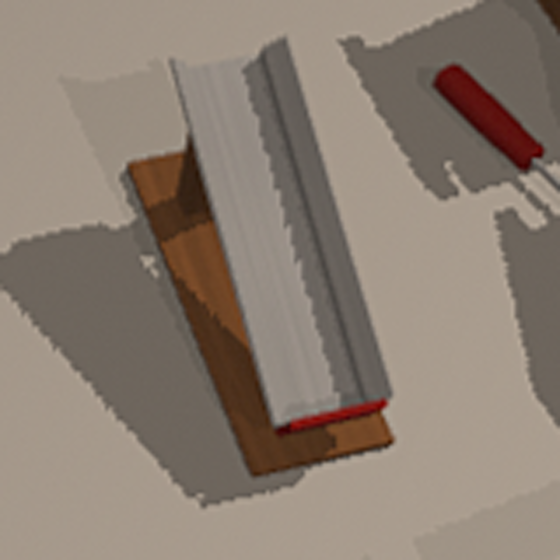

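The scene picture shows the two green platforms at (249,200) and (216,273). The blue and purple look-alikes lie between and beside them. The bare pine one is at (151,223). The chute's red stop is at (382,215) and its open upper end is at about (357,118). Next I fit poses from both views.

```bash
cat > h.py <<'E'
import numpy as np,cv2
from scipy.spatial.transform import Rotation as R
from scipy.optimize import minimize
def proj(c,P):
    P=np.asarray(P,float).reshape(-1,3)
    f=c["frame"].shape[0]/2/np.tan(np.radians(c["fovy"])/2)
    K=np.array([[f,0,c["cx"]],[0,f,c["cy"]],[0,0,1]])
    return cv2.projectPoints(P,c["rvec"],c["tvec"],K,None)[0].reshape(-1,2)
def box(x0,x1,y0,y1,z0,z1): return np.array([[x,y,z] for x in(x0,x1) for y in(y0,y1) for z in(z0,z1)],float)
SLAB=box(-35,35,-20,20,0,12); POST=box(-30,-10,-7,7,12,60)
def plat(p): # list of convex parts in world
    M=R.from_euler('z',p[3]).as_matrix(); return [S@M.T+p[:3] for S in(SLAB,POST)]
def chan_R(yaw,pitch=np.radians(20)): return R.from_euler('ZY',[yaw,pitch]).as_matrix()
PR=[(-42,22),(-28,10),(-28,0),(28,0),(28,10),(42,22)]
def chan(p,stop=True):
    M=chan_R(p[3]); parts=[]
    for (a,b),(c,d) in zip(PR[:-1],PR[1:]):
        parts.append(np.array([[x,y,z] for x in(0,250) for y,z in((a,b),(c,d))],float))
    if stop: parts.append(box(250,254,-28,28,0,28))
    return [S@M.T+p[:3] for S in parts]
S=4
def sil(c,parts,o,sz):
    m=np.zeros((sz[1]*S,sz[0]*S),np.uint8)
    for q in parts:
        uv=(proj(c,q)-o+0.5)*S-0.5
        h=cv2.convexHull(uv.astype(np.float32)); cv2.fillConvexPoly(m,np.round(h*16).astype(np.int32),255,shift=4)
    return cv2.resize(m,sz,interpolation=cv2.INTER_AREA)/255.
def fit(model,views,p0,sc):
    pre=[]
    for c,m in views:
        x,y,w,h=cv2.boundingRect(m.astype(np.uint8)); o=np.array([x-25,y-25]); sz=(w+50,h+50)
        pad=np.pad(m,60).astype(float)[y-25+60:y+h+25+60,x-25+60:x+w+25+60]; pre.append((c,o,sz,pad))
    def cost(v):
        p=np.array(p0)+v*sc
        return sum(np.abs(sil(c,model(p),o,sz)-pad).sum()/pad.sum() for c,o,sz,pad in pre)
    v=np.zeros(len(p0))
    for _ in range(3):
        r=minimize(cost,v,method='Nelder-Mead',options=dict(initial_simplex=np.vstack([v]+[v+e for e in np.eye(len(v))]),maxiter=400,xatol=1e-3,fatol=1e-5)); v=r.x
    return np.array(p0)+v*sc,r.fun
def ground(c,uv,z):
    Rm=cv2.Rodrigues(c["rvec"])[0]; C=-Rm.T@c["tvec"]
    f=c["frame"].shape[0]/2/np.tan(np.radians(c["fovy"])/2)
    d=Rm.T@np.array([(uv[0]-c["cx"])/f,(uv[1]-c["cy"])/f,1]); return C+d*(z-C[2])/d[2]
E
python3 - <<'E'
from h import *
from cell import capture,spotter
cs=capture("scene"); ct=capture("top")
import pickle
ts=spotter.trace(cs,"platform_a"); tt=spotter.trace(ct,"platform_a")
print([(r["conf"],r["point"]) for r in ts],[(r["conf"],r["point"]) for r in tt])
for c,l in((cs,ts),(ct,tt)):
    for r in l:
        r["g"]=ground(c,r["point"],15); 
        px=c["frame"][r["mask"]].mean(0); print(r["point"],r["g"].round(),px.round())
ch=[spotter.trace(c,"channel") for c in(cs,ct)]
print([[ (r["conf"],r["point"]) for r in l] for l in ch])
pickle.dump((cs,ct,ts,tt,ch),open("d.pkl","wb"))
vis=[]
for c,l in((cs,ts+ch[0][:1]),(ct,tt+ch[1][:1])):
    f=c["frame"].copy()
    for r in l:
        k,_=cv2.findContours(r["mask"].astype(np.uint8),0,1); cv2.drawContours(f,k,-1,(0,0,255),1)
    vis.append(f[100:330])
cv2.imwrite("pics/masks.png",np.vstack(vis))
E
```

```text
[(0.97, [249.5, 305.2]), (0.84, [248.9, 199.0]), (0.57, [209.6, 230.2]), (0.57, [254.3, 239.8])] [(0.97, [290.3, 270.8]), (0.85, [342.1, 211.9]), (0.73, [326.1, 172.6]), (0.72, [296.3, 226.4]), (0.57, [336.8, 256.9])]
[249.5, 305.2] [ 708. -135.   15.] [96. 56. 34.]
[248.9, 199.0] [465. -47.  15.] [42. 62. 51.]
[209.6, 230.2] [ 510. -159.   15.] [85. 46. 83.]
[254.3, 239.8] [571. -73.  15.] [83. 43. 81.]
[290.3, 270.8] [466. -54.  15.] [42. 62. 46.]
[342.1, 211.9] [ 609. -176.   15.] [41. 62. 47.]
[326.1, 172.6] [ 707. -137.   15.] [84. 48. 26.]
[296.3, 226.4] [571. -66.  15.] [77. 39. 72.]
[336.8, 256.9] [ 501. -162.   15.] [79. 42. 74.]
[[(0.83, [369.4, 168.7])], [(0.65, [164.3, 239.7])]]
```

View pics/masks.png

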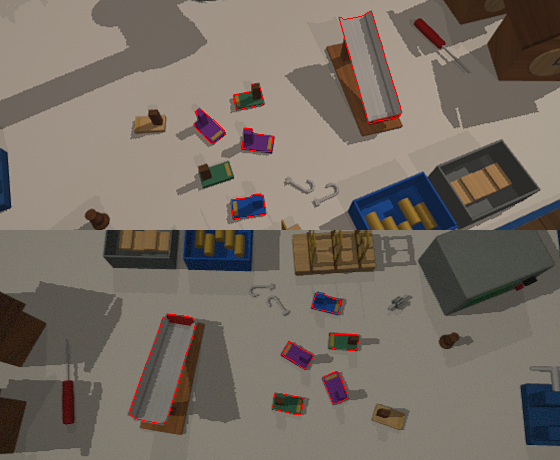

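The masks outline the platforms and the chute without its wooden base. Platform B is missed in this scene shot, so I take another and then fit.

Run:
```python
from h import *
from cell import capture,spotter
import pickle
cs,ct,ts,tt,ch=pickle.load(open("d.pkl","rb"))
for i in range(4):
    cs2=capture("scene"); t2=spotter.trace(cs2,"platform_a")
    b=[r for r in t2 if abs(r["point"][0]-215)<8 and abs(r["point"][1]-273)<8]
    if b: break
def near(l,u): return min(l,key=lambda r:np.hypot(r["point"][0]-u[0],r["point"][1]-u[1]))
A=(near(ts,(249,199)),near(tt,(290,271))); B=(b[0],near(tt,(342,212)))
Cam=np.array
for n,(s,t),cc,g in(("A",A,cs,[466,-52,0,-1.57]),("B",B,cs2,[605,-173,0,1.57])):
    best=None
    for dy in(-.3,0,.3):
        g2=list(g); g2[3]+=dy
        r=fit(plat,[(cc,s["mask"]),(ct,t["mask"])],g2,np.array([10,10,6,.25]))
        if best is None or r[1]<best[1]: best=r
    print(n,best[0].round(3),round(best[1],3))
    # z fixed
    r=fit(lambda q:plat([q[0],q[1],0,q[2]]),[(cc,s["mask"]),(ct,t["mask"])],best[0][[0,1,3]],np.array([6,6,.15])); print("  z=0",r[0].round(3),round(r[1],3))
    for cam,m in((cc,s),(ct,t)):
        r=fit(lambda q:plat([q[0],q[1],0,q[2]]),[(cam,m["mask"])],best[0][[0,1,3]],np.array([6,6,.15])); print("  one view z=0",r[0].round(3),round(r[1],3))
g0=[ground(ct,(165,290),118)]; print(g0)
# yaw guess from floor ends
g1=ground(ct,(180,190),33); d=g1-g0[0]; yaw=np.arctan2(d[1],d[0]); print(g1,yaw,np.hypot(*d[:2]))
V=[(cs,ch[0][0]["mask"]),(ct,ch[1][0]["mask"])]
r=fit(chan,V,[*g0[0],yaw],np.array([10,10,8,.08])); print("chan",r[0].round(3),r[1])
rr=fit(lambda q:chan([q[0],q[1],118,q[2]]),V,r[0][[0,1,3]],np.array([6,6,.05])); print("chan z118",rr[0].round(3),rr[1])
for v in V:
    q=fit(lambda q:chan([q[0],q[1],118,q[2]]),[v],r[0][[0,1,3]],np.array([6,6,.05])); print(" one",q[0].round(3),q[1])
pickle.dump((cs2,b),open("d2.pkl","wb"))
```

```text
A [460.313 -48.01    1.733  -1.741] 0.141
  z=0 [460.162 -47.97   -1.744] 0.148
  one view z=0 [459.08  -48.094  -1.726] 0.081
  one view z=0 [460.513 -47.952  -1.745] 0.057
B [ 612.17  -178.79     0.921    1.531] 0.188
  z=0 [ 612.085 -178.9      1.539] 0.19
  one view z=0 [ 611.827 -178.735    1.527] 0.058
  one view z=0 [ 612.773 -179.68     1.522] 0.127
[array([410.73856008, 208.04586044, 118.        ])]
[648.76344539 212.17847018  33.        ] 0.017360346872349088 238.06075797900456
chan [ 4.07256e+02  2.40409e+02  1.17972e+02 -1.32000e-01] 0.09204423021658709
chan z118 [ 4.07257e+02  2.40404e+02 -1.32000e-01] 0.09336441682412594
 one [ 4.06560e+02  2.40931e+02 -1.34000e-01] 0.04008415915799487
 one [ 4.07256e+02  2.40409e+02 -1.32000e-01] 0.05098914348779432
```

The fits agree between views, with slab z near 0–2 mm and chute z at 118 mm as expected. I check them with an overlay.

Run:
```python
from h import *
import pickle
cs,ct,ts,tt,ch=pickle.load(open("d.pkl","rb"))
out=[]
for c in(cs,ct):
    s=4; f=cv2.resize(c["frame"],None,fx=s,fy=s,interpolation=cv2.INTER_CUBIC)
    for parts,col in((plat([460.3,-48,0,-1.742]),(0,255,255)),(plat([612.2,-178.9,0,1.53]),(0,255,255)),(chan([407.2,240.4,118,-.132]),(255,0,255))):
        for q in parts:
            h=cv2.convexHull((((proj(c,q)+.5)*s)-.5).astype(np.float32)); cv2.polylines(f,[h.astype(np.int32)],True,col,1)
    out.append(f)
cv2.imwrite("pics/ov1.png",cv2.resize(np.hstack([out[0][380:1160,720:1640]]),None,fx=.85,fy=.75))
cv2.imwrite("pics/ov2.png",cv2.resize(out[1][700:1260,480:1500],None,fx=.78,fy=.78))
```

```text
(no output)
```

View pics/ov1.png

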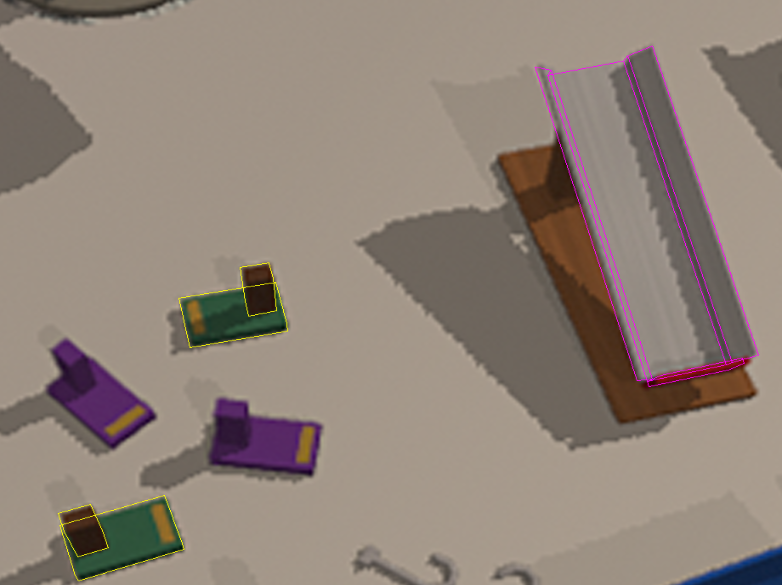

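View pics/ov2.png

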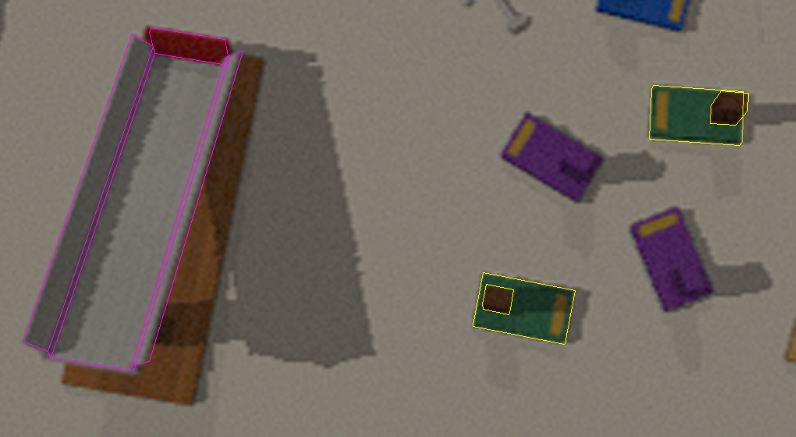

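Overlays match in both views. A's brass end points to −y and B's to +y. Now a move-planning helper.

```bash
cat > plan.py <<'E'
from h import *
from cell import monitor
A=np.array([460.3,-48.0,0,-1.742]); B=np.array([612.2,-178.9,0,1.53]); CH=np.array([407.2,240.4,118,-.132])
CM=chan_R(CH[3])
def grasp(P,sgn,z):  # tool x = sgn*platform x
    M=R.from_euler('z',P[3]).as_matrix(); t=M@[-20,0,0]+P[:3]; t[2]=z
    return t,np.column_stack([sgn*M[:,0],-sgn*M[:,1],-M[:,2]])
def place(x,sgn,h,y=0): # h: TCP height over floor, x of the platform origin, chute frame
    return CH[:3]+CM@[x-20,y,h],np.column_stack([sgn*CM[:,0],-sgn*CM[:,1],-CM[:,2]])
def go(t,M,name=""):
    o=monitor.get_obs(); T=R.from_quat(o["orientation"]).as_matrix()
    dp=T.T@(t-o["ee_pos"])/10; dr=R.from_matrix(T.T@M).as_rotvec()
    print(name,"t",round(o["time_s"],2),"dp",dp.round(2).tolist(),"dr",dr.round(3).tolist(),"F",o["force"].round(1),"w",round(o["grip_width"],1),
      "rows",round(max(np.linalg.norm(dp)/5,np.degrees(np.linalg.norm(dr))/8.59),1))
E
python3 - <<'E'
from plan import *
go(*grasp(A,-1,230),"hoverA"); go(*grasp(A,-1,100),"preA"); print(grasp(A,-1,32)[0], place(180,-1,35)[0])
E
```

```text
hoverA t 0.8 dp [42.76, -34.34, 0.13] dr [0.0, 0.0, -1.059] F [-0.9 -0.2  0. ] w 85.4 rows 11.0
preA t 0.8 dp [42.76, -34.34, 13.13] dr [0.0, 0.0, -1.059] F [-0.9 -0.2  0. ] w 85.4 rows 11.3
[463.70737096 -28.29239175  32.        ] [568.10943137 219.03572699  96.1660188 ]
```

>>> apply_moves --moves '[{"dp":[22,-17.5,2],"dr":[0,0,-0.53],"grip":-1},{"dp":[22,-17.5,2],"dr":[0,0,-0.53],"grip":-1},{"dp":[22,-17.5,2],"dr":[0,0,-0.53],"grip":-1},{"dp":[22,-17.5,2],"dr":[0,0,-0.53],"grip":-1},{"dp":[22,-17.5,2],"dr":[0,0,-0.53],"grip":-1},{"dp":[22,-17.5,2],"dr":[0,0,-0.53],"grip":-1},{"dp":[22,-17.5,2],"dr":[0,0,-0.53],"grip":-1}]'

```text
time_s: 1.5
ee_pos: [325.5, -253.2, 211.3]
orientation: [0.906, 0.424, 0.0, -0.0]
force: [-1.0, 0.4, 0.1]
grip_width: 85.4
```

Run:
```python
from plan import *
go(*grasp(A,-1,110),"preA"); print(monitor.get_obs()["ee_pos"])
```

```text
preA t 1.5 dp [26.11, -3.8, 10.15] dr [-0.0, -0.001, -0.524] F [-1.   0.4  0.1] w 85.4 rows 5.7
[ 325.548728   -253.16539719  211.28022343]
```

>>> apply_moves --moves '[{"dp":[26.1,-3.8,10.1],"dr":[0,0,-0.524],"grip":-1},{"dp":[26.1,-3.8,10.1],"dr":[0,0,-0.524],"grip":-1},{"dp":[26.1,-3.8,10.1],"dr":[0,0,-0.524],"grip":-1},{"dp":[26.1,-3.8,10.1],"dr":[0,0,-0.524],"grip":-1},{"dp":[26.1,-3.8,10.1],"dr":[0,0,-0.524],"grip":-1},{"dp":[26.1,-3.8,10.1],"dr":[0,0,-0.524],"grip":-1},{"dp":[26.1,-3.8,10.1],"dr":[0,0,-0.524],"grip":-1},{"dp":[26.1,-3.8,10.1],"dr":[0,0,-0.524],"grip":-1}]'

```text
time_s: 2.3
ee_pos: [463.5, -32.5, 110.0]
orientation: [0.766, 0.643, -0.0, -0.0]
force: [-1.1, -0.6, -0.1]
grip_width: 85.0
```

Run:
```python
from plan import *
go(*grasp(A,-1,32),"A"); print(monitor.get_obs()["ee_pos"])
```

```text
A t 2.3 dp [0.42, -0.05, 7.8] dr [-0.001, 0.0, -0.003] F [-1.1 -0.6 -0.1] w 85.0 rows 1.6
[463.52344142 -32.46709602 110.03196021]
```

>>> apply_moves --moves '[{"dp":[0.1,0,4],"dr":[0,0,0],"grip":-1},{"dp":[0.1,0,7.8],"dr":[0,0,0],"grip":-1},{"dp":[0.1,0,7.8],"dr":[0,0,0],"grip":-1},{"dp":[0.1,0,7.8],"dr":[0,0,0],"grip":-1}]'

```text
time_s: 2.7
ee_pos: [463.6, -32.4, 33.0]
orientation: [0.767, 0.642, -0.0, -0.0]
force: [0.5, -0.2, 0.6]
grip_width: 85.4
```

Run:
```python
from plan import *
from cell import capture
go(*grasp(A,-1,32),"A"); print(monitor.get_obs()["ee_pos"])
c=capture("scene"); cv2.imwrite("pics/g1.png",cv2.resize(c["frame"][120:290,150:350],None,fx=3.5,fy=3.5,interpolation=cv2.INTER_CUBIC))
```

```text
A t 2.7 dp [0.41, -0.06, 0.1] dr [-0.0, 0.0, -0.006] F [ 0.5 -0.2  0.6] w 85.4 rows 0.1
[463.5977323  -32.44027787  33.00306675]
```

View pics/g1.png

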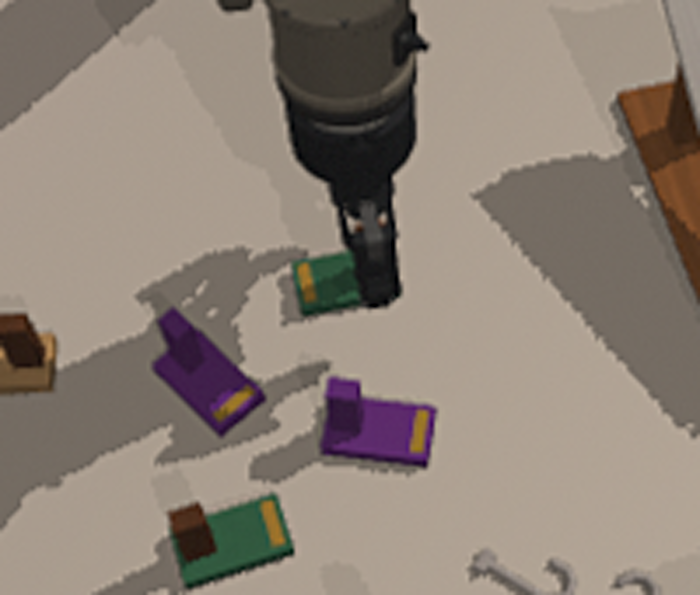

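The fingers straddle the post of A (about pixel (375,250) in the crop). I centre the tool along the post by 4 mm and close.

>>> apply_moves --moves '[{"dp":[0.4,0,0.1],"dr":[0,0,-0.005],"grip":-1},{"dp":[0.4,0,0.1],"dr":[0,0,-0.005],"grip":1},{"dp":[0.4,0,0.1],"dr":[0,0,-0.005],"grip":1},{"dp":[0.4,0,0.1],"dr":[0,0,-0.005],"grip":1},{"dp":[0.4,0,0.1],"dr":[0,0,-0.005],"grip":1},{"dp":[0.4,0,0.1],"dr":[0,0,-0.005],"grip":1},{"dp":[0.4,0,0.1],"dr":[0,0,-0.005],"grip":1},{"dp":[0.4,0,0.1],"dr":[0,0,-0.005],"grip":1}]'

```text
time_s: 3.55
ee_pos: [464.3, -27.3, 31.3]
orientation: [0.765, 0.644, -0.0, -0.0]
force: [-0.7, 0.1, 1.6]
grip_width: 13.1
```

Run:
```python
from plan import *
go(*grasp(A,-1,32),"A"); print(monitor.get_obs()["ee_pos"])
```

```text
A t 3.55 dp [-0.11, -0.04, -0.07] dr [-0.0, 0.0, 0.0] F [-0.7  0.1  1.6] w 13.1 rows 0.0
[464.29300057 -27.31225996  31.30841571]
```

Gripped at 13.1 mm. Lift, and take a look.

>>> apply_moves --moves '[{"dp":[0,0,-5],"dr":[0,0,0],"grip":1},{"dp":[0,0,-10],"dr":[0,0,0],"grip":1},{"dp":[0,0,-15],"dr":[0,0,0],"grip":1},{"dp":[0,0,-19],"dr":[0,0,0],"grip":1},{"dp":[0,0,-19],"dr":[0,0,0],"grip":1}]'

```text
time_s: 4.05
ee_pos: [467.0, -27.9, 226.7]
orientation: [0.765, 0.644, 0.003, 0.004]
force: [0.0, -0.3, -0.4]
grip_width: 13.2
```

Run:
```python
from plan import *
from cell import capture
t,M=place(180,-1,115)
go(t,M,"pre"); o=monitor.get_obs(); print(o["ee_pos"],t)
c=capture("scene"); cv2.imwrite("pics/g2.png",cv2.resize(c["frame"][80:250,180:380],None,fx=3.5,fy=3.5,interpolation=cv2.INTER_CUBIC))
```

```text
pre t 4.05 dp [26.16, 8.43, 5.61] dr [0.289, 0.279, -1.591] F [ 0.  -0.3 -0.4] w 13.2 rows 10.9
[467.03420889 -27.87090342 226.68827936] [595.23301439 215.43447361 171.34142846]
```

View pics/g2.png

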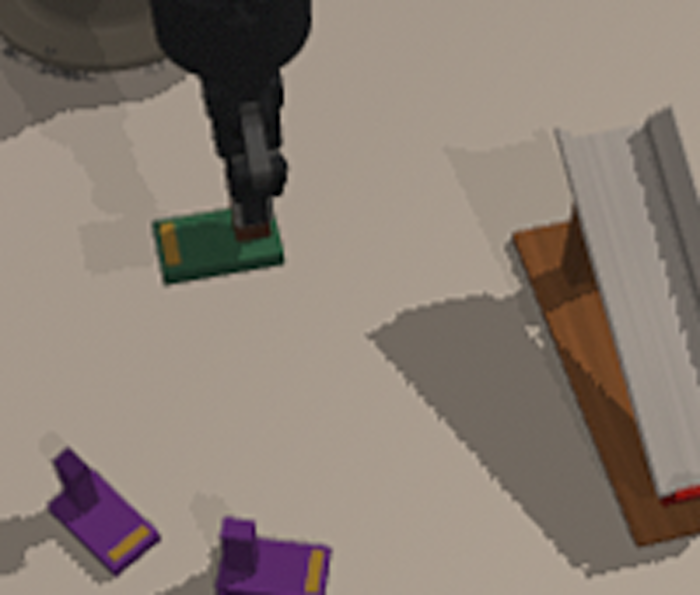

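A is held level, post up, in the jaws (crop (250,235)). Turning and carrying it to a spot above the chute.

>>> apply_moves --moves '[{"dp":[16,5,0],"dr":[0.16,0.15,-0.87],"grip":1},{"dp":[16,5,0],"dr":[0.16,0.15,-0.87],"grip":1},{"dp":[16,5,0],"dr":[0.16,0.15,-0.87],"grip":1},{"dp":[16,5,0],"dr":[0.16,0.15,-0.87],"grip":1},{"dp":[16,5,0],"dr":[0.16,0.15,-0.87],"grip":1},{"dp":[16,5,0],"dr":[0.16,0.15,-0.87],"grip":1},{"dp":[16,5,0],"dr":[0.16,0.15,-0.87],"grip":1},{"dp":[16,5,0],"dr":[0.16,0.15,-0.87],"grip":1}]'

```text
time_s: 4.9
ee_pos: [540.3, 121.7, 219.6]
orientation: [0.42, 0.901, 0.005, -0.107]
force: [-0.2, 0.3, 0.8]
grip_width: 13.2
```

Run:
```python
from plan import *
t,M=place(180,-1,115)
go(t,M,"pre"); o=monitor.get_obs(); print(o["ee_pos"],o["joint_positions"].round(2))
```

```text
pre t 4.9 dp [2.71, 10.62, 4.61] dr [0.123, 0.114, -0.726] F [-0.2  0.3  0.8] w 13.2 rows 5.0
[540.32333906 121.69758834 219.63308061] [ 0.02  0.51  1.32  0.1   1.51 -0.69]
```

>>> apply_moves --moves '[{"dp":[2.7,10.6,2],"dr":[0.123,0.114,-0.726],"grip":1},{"dp":[2.7,10.6,3],"dr":[0.123,0.114,-0.726],"grip":1},{"dp":[2.7,10.6,4.6],"dr":[0.123,0.114,-0.726],"grip":1},{"dp":[2.7,10.6,4.6],"dr":[0.123,0.114,-0.726],"grip":1},{"dp":[2.7,10.6,4.6],"dr":[0.123,0.114,-0.726],"grip":1},{"dp":[2.7,10.6,4.6],"dr":[0.123,0.114,-0.726],"grip":1},{"dp":[2.7,10.6,4.6],"dr":[0.123,0.114,-0.726],"grip":1}]'

```text
time_s: 5.6
ee_pos: [595.3, 215.5, 173.0]
orientation: [0.066, 0.983, 0.012, -0.172]
force: [-0.3, -0.5, -0.4]
grip_width: 13.4
```

Run:
```python
from plan import *
from cell import capture
t,M=place(180,-1,115)
go(t,M,"pre"); go(*place(180,-1,36),"down"); o=monitor.get_obs(); print(o["ee_pos"],o["joint_positions"].round(2))
out=[]
Pm=CH[:3]
T=R.from_quat(o["orientation"]).as_matrix()
# held platform predicted: platform axes [-Tx, Ty? ]
PM=np.column_stack([-T[:,0],T[:,1],-T[:,2]]); P0=o["ee_pos"]+PM@[20,0,-31.3]
for n,(x0,x1,y0,y1) in {"scene":(290,450,90,250),"top":(100,260,150,310)}.items():
    c=capture(n); s=4; f=cv2.resize(c["frame"],None,fx=s,fy=s,interpolation=cv2.INTER_CUBIC)
    for q in (SLAB,POST):
        h=cv2.convexHull(((proj(c,q@PM.T+P0)+.5)*s-.5).astype(np.float32)); cv2.polylines(f,[h.astype(np.int32)],True,(0,255,255),1)
    out.append(f[y0*s:y1*s,x0*s:x1*s])
cv2.imwrite("pics/p1.png",cv2.resize(np.hstack(out),None,fx=.62,fy=.62))
```

```text
pre t 5.6 dp [-0.05, -0.01, 0.15] dr [0.001, 0.003, -0.002] F [-0.3 -0.5 -0.4] w 13.4 rows 0.0
down t 5.6 dp [-0.03, -0.02, 8.05] dr [0.001, 0.003, -0.002] F [-0.3 -0.5 -0.4] w 13.4 rows 1.6
[595.26706915 215.52893778 172.98069637] [ 0.17  0.79  0.96  0.1   1.73 -1.26]
```

View pics/p1.png

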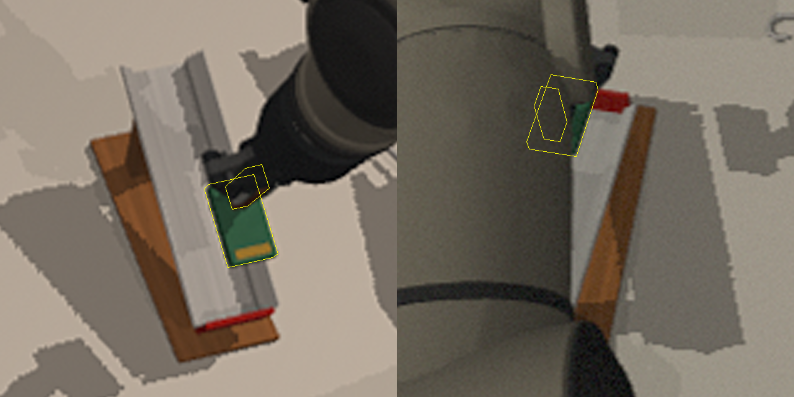

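The held platform matches the prediction: tilted with the chute, brass end downhill, over the channel. Lower it to about 4 mm above the floor.

>>> apply_moves --moves '[{"dp":[0,0,3],"dr":[0,0,0],"grip":1},{"dp":[0,0,6],"dr":[0,0,0],"grip":1},{"dp":[0,0,7.5],"dr":[0,0,0],"grip":1},{"dp":[0,0,8.1],"dr":[0,0,0],"grip":1},{"dp":[0,0,8.1],"dr":[0,0,0],"grip":1},{"dp":[0,0,8.1],"dr":[0,0,0],"grip":1}]'

```text
time_s: 6.3
ee_pos: [569.0, 219.2, 98.3]
orientation: [0.064, 0.983, 0.012, -0.171]
force: [0.4, 0.8, -0.7]
grip_width: 12.8
```

Run:
```python
from plan import *
from cell import capture
go(*place(180,-1,33),"down"); o=monitor.get_obs(); print(o["ee_pos"])
c=capture("scene"); cv2.imwrite("pics/p2.png",cv2.resize(c["frame"][90:250,290:450],None,fx=3.5,fy=3.5,interpolation=cv2.INTER_CUBIC))
```

```text
down t 6.3 dp [0.01, -0.03, 0.43] dr [0.001, 0.005, 0.003] F [ 0.4  0.8 -0.7] w 12.8 rows 0.1
[569.01806736 219.20340586  98.3075224 ]
```

View pics/p2.png

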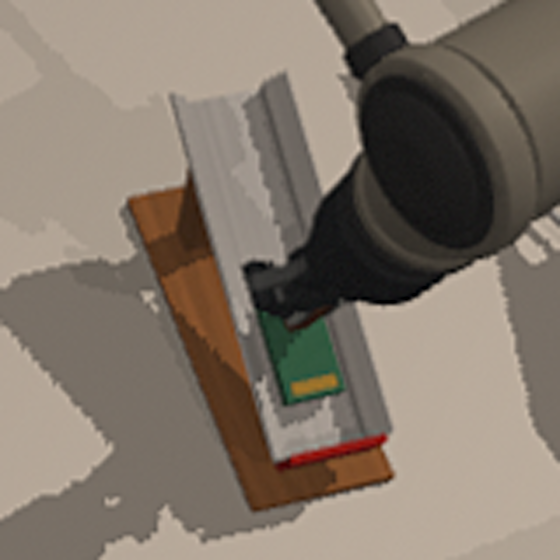

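A sits inside the channel, brass end ahead. Lower it 3.5 mm more and open.

>>> apply_moves --moves '[{"dp":[0,0,0.35],"dr":[0,0.005,0],"grip":1},{"dp":[0,0,0.35],"dr":[0,0.005,0],"grip":1},{"dp":[0,0,0.35],"dr":[0,0.005,0],"grip":-1},{"dp":[0,0,0.35],"dr":[0,0.005,0],"grip":-1},{"dp":[0,0,0.35],"dr":[0,0.005,0],"grip":-1},{"dp":[0,0,0.35],"dr":[0,0.005,0],"grip":-1},{"dp":[0,0,0.35],"dr":[0,0.005,0],"grip":-1},{"dp":[0,0,0.35],"dr":[0,0.005,0],"grip":-1}]'

```text
time_s: 7.15
ee_pos: [567.0, 219.4, 93.8]
orientation: [0.063, 0.983, 0.012, -0.174]
force: [0.3, -0.8, 1.2]
grip_width: 85.4
```

Run:
```python
from plan import *
from cell import capture
go(*place(180,-1,33),"down"); o=monitor.get_obs(); print(o["ee_pos"])
c=capture("scene"); cv2.imwrite("pics/p3.png",cv2.resize(c["frame"][90:250,290:450],None,fx=3.5,fy=3.5,interpolation=cv2.INTER_CUBIC))
```

```text
down t 7.15 dp [-0.03, -0.03, -0.06] dr [0.0, -0.002, 0.004] F [ 0.3 -0.8  1.2] w 85.4 rows 0.0
[566.98531966 219.4378852   93.82580802]
```

View pics/p3.png

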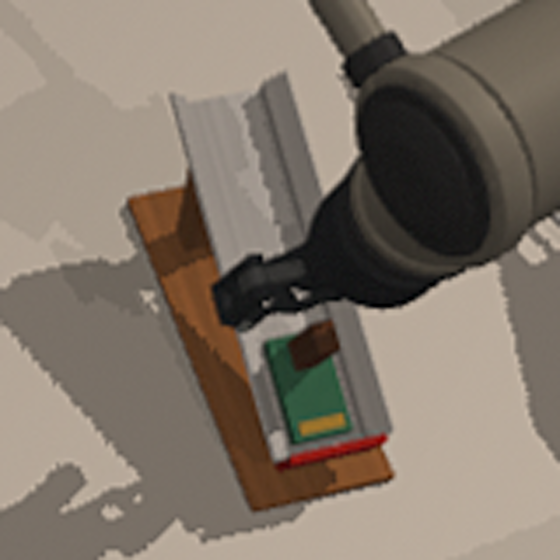

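A slid down toward the red stop, post up, brass end leading. Retract square to the floor and head for B.

>>> apply_moves --moves '[{"dp":[0,0,-5],"dr":[0,0,0],"grip":-1},{"dp":[0,0,-10],"dr":[0,0,0],"grip":-1},{"dp":[0,0,-14],"dr":[0,0,0],"grip":-1},{"dp":[0,0,-14],"dr":[0,0,0],"grip":-1}]'

```text
time_s: 7.6
ee_pos: [617.9, 212.9, 231.3]
orientation: [0.063, 0.984, 0.013, -0.169]
force: [-0.6, 0.5, 0.3]
grip_width: 85.2
```

Run:
```python
from plan import *
go(*grasp(B,1,220),"hoverB"); o=monitor.get_obs(); print(o["ee_pos"])
```

```text
hoverB t 7.6 dp [-4.7, -40.92, -0.69] dr [-0.248, -0.279, 1.468] F [-0.6  0.5  0.3] w 85.2 rows 10.1
[617.85543974 212.88766896 231.27902764]
```

>>> apply_moves --moves '[{"dp":[-3,-28,-0.5],"dr":[-0.17,-0.19,1.0],"grip":-1},{"dp":[-3,-28,-0.5],"dr":[-0.17,-0.19,1.0],"grip":-1},{"dp":[-3,-28,-0.5],"dr":[-0.17,-0.19,1.0],"grip":-1},{"dp":[-3,-28,-0.5],"dr":[-0.17,-0.19,1.0],"grip":-1},{"dp":[-3,-28,-0.5],"dr":[-0.17,-0.19,1.0],"grip":-1},{"dp":[-3,-28,-0.5],"dr":[-0.17,-0.19,1.0],"grip":-1},{"dp":[-3,-28,-0.5],"dr":[-0.17,-0.19,1.0],"grip":-1},{"dp":[-3,-28,-0.5],"dr":[-0.17,-0.19,1.0],"grip":-1}]'

```text
time_s: 8.4
ee_pos: [607.6, -69.3, 219.0]
orientation: [0.541, 0.839, 0.001, -0.063]
force: [-0.4, -0.3, -0.7]
grip_width: 85.3
```

Run:
```python
from plan import *
go(*grasp(B,1,110),"preB"); o=monitor.get_obs(); print(o["ee_pos"])
```

```text
preB t 8.4 dp [-13.08, -4.31, 9.86] dr [-0.09, -0.09, 0.465] F [-0.4 -0.3 -0.7] w 85.3 rows 3.4
[607.64957849 -69.31435919 218.99694682]
```

>>> apply_moves --moves '[{"dp":[-13.1,-4.3,9.9],"dr":[-0.09,-0.09,0.465],"grip":-1},{"dp":[-13.1,-4.3,9.9],"dr":[-0.09,-0.09,0.465],"grip":-1},{"dp":[-13.1,-4.3,9.9],"dr":[-0.09,-0.09,0.465],"grip":-1},{"dp":[-13.1,-4.3,9.9],"dr":[-0.09,-0.09,0.465],"grip":-1},{"dp":[-13.1,-4.3,9.9],"dr":[-0.09,-0.09,0.465],"grip":-1},{"dp":[-13.1,-4.3,9.9],"dr":[-0.09,-0.09,0.465],"grip":-1}]'

```text
time_s: 9.0
ee_pos: [613.2, -197.1, 109.8]
orientation: [0.719, 0.695, 0.0, -0.001]
force: [0.2, 0.3, 1.0]
grip_width: 85.4
```

Run:
```python
from plan import *
from cell import capture
go(*grasp(B,1,32),"B"); o=monitor.get_obs(); print(o["ee_pos"])
c=capture("scene"); cv2.imwrite("pics/g3.png",cv2.resize(c["frame"][80:330,150:420],None,fx=2.2,fy=2.2,interpolation=cv2.INTER_CUBIC))
```

```text
B t 9.0 dp [-0.2, -0.16, 7.78] dr [-0.001, -0.001, 0.007] F [0.2 0.3 1. ] w 85.4 rows 1.6
[ 613.1505684  -197.06872958  109.8125998 ]
```

View pics/g3.png

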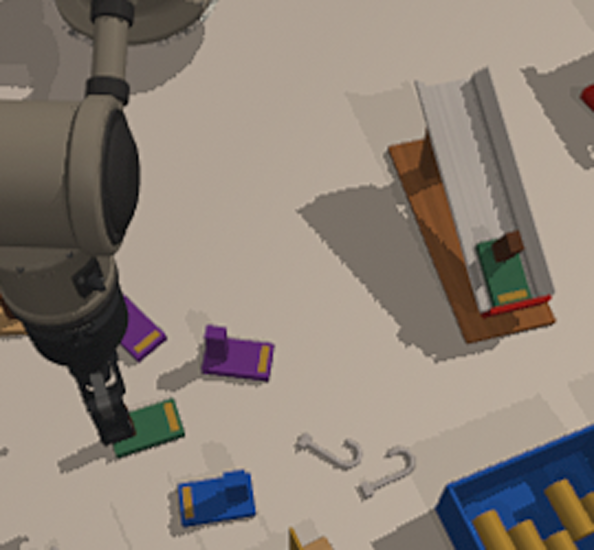

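A lies against the stop (crop (505,275)). The gripper is above B's post (crop (110,420)). Descend and close.

>>> apply_moves --moves '[{"dp":[-0.2,-0.15,4],"dr":[0,0,0.007],"grip":-1},{"dp":[-0.2,-0.15,7.8],"dr":[0,0,0.007],"grip":-1},{"dp":[-0.2,-0.15,7.8],"dr":[0,0,0.007],"grip":-1},{"dp":[-0.2,-0.15,7.8],"dr":[0,0,0.007],"grip":-1}]'

```text
time_s: 9.45
ee_pos: [612.1, -199.2, 33.0]
orientation: [0.722, 0.692, 0.0, 0.0]
force: [0.2, -0.1, 0.4]
grip_width: 85.6
```

Run:
```python
from plan import *
go(*grasp(B,1,32),"B"); o=monitor.get_obs(); print(o["ee_pos"])
```

```text
B t 9.45 dp [0.03, -0.07, 0.1] dr [0.001, 0.0, -0.002] F [ 0.2 -0.1  0.4] w 85.6 rows 0.0
[ 612.11755832 -199.18250622   33.03987039]
```

>>> apply_moves --moves '[{"dp":[0,0,0.1],"dr":[0,0,0],"grip":1},{"dp":[0,0,0.1],"dr":[0,0,0],"grip":1},{"dp":[0,0,0.1],"dr":[0,0,0],"grip":1},{"dp":[0,0,0.1],"dr":[0,0,0],"grip":1},{"dp":[0,0,0.1],"dr":[0,0,0],"grip":1},{"dp":[0,0,0.1],"dr":[0,0,0],"grip":1},{"dp":[0,0,0.1],"dr":[0,0,0],"grip":1}]'

```text
time_s: 10.15
ee_pos: [611.6, -200.4, 31.3]
orientation: [0.723, 0.691, 0.0, 0.0]
force: [0.4, 0.4, 4.7]
grip_width: 12.9
```

>>> apply_moves --moves '[{"dp":[0,0,-5],"dr":[0,0,0],"grip":1},{"dp":[0,0,-10],"dr":[0,0,0],"grip":1},{"dp":[0,0,-15],"dr":[0,0,0],"grip":1},{"dp":[0,0,-19],"dr":[0,0,0],"grip":1},{"dp":[0,0,-19],"dr":[0,0,0],"grip":1}]'

```text
time_s: 10.65
ee_pos: [613.7, -201.2, 227.8]
orientation: [0.723, 0.691, 0.002, 0.006]
force: [-0.0, 0.1, -0.4]
grip_width: 13.0
```

Run:
```python
from plan import *
go(*place(105,1,115),"pre"); o=monitor.get_obs(); print(o["ee_pos"],o["joint_positions"].round(2),place(105,1,115)[0])
```

```text
pre t 10.65 dp [42.17, -10.76, 2.77] dr [0.301, -0.271, 1.638] F [-0.   0.1 -0.4] w 13.0 rows 11.3
[ 613.66206131 -201.19840494  227.76749512] [-0.44  0.56  1.17  0.    1.39 -0.39] [525.36917199 224.7104383  196.99293921]
```

>>> apply_moves --moves '[{"dp":[25,-6.5,0],"dr":[0.18,-0.16,0.98],"grip":1},{"dp":[25,-6.5,0],"dr":[0.18,-0.16,0.98],"grip":1},{"dp":[25,-6.5,0],"dr":[0.18,-0.16,0.98],"grip":1},{"dp":[25,-6.5,0],"dr":[0.18,-0.16,0.98],"grip":1},{"dp":[25,-6.5,0],"dr":[0.18,-0.16,0.98],"grip":1},{"dp":[25,-6.5,0],"dr":[0.18,-0.16,0.98],"grip":1},{"dp":[25,-6.5,0],"dr":[0.18,-0.16,0.98],"grip":1},{"dp":[25,-6.5,0],"dr":[0.18,-0.16,0.98],"grip":1}]'

```text
time_s: 11.45
ee_pos: [557.4, 53.2, 219.2]
orientation: [0.957, 0.266, -0.116, -0.01]
force: [-0.2, -0.6, -0.9]
grip_width: 12.8
```

Run:
```python
from plan import *
go(*place(105,1,115),"pre"); o=monitor.get_obs(); print(o["ee_pos"],o["joint_positions"].round(2))
```

```text
pre t 11.45 dp [6.58, -16.17, 2.15] dr [0.112, -0.098, 0.66] F [-0.2 -0.6 -0.9] w 12.8 rows 4.5
[557.38981483  53.19413548 219.20627974] [-0.02  0.56  1.23 -0.05  1.58  1.02]
```

>>> apply_moves --moves '[{"dp":[6.6,-16.2,1],"dr":[0.112,-0.098,0.66],"grip":1},{"dp":[6.6,-16.2,1],"dr":[0.112,-0.098,0.66],"grip":1},{"dp":[6.6,-16.2,2.1],"dr":[0.112,-0.098,0.66],"grip":1},{"dp":[6.6,-16.2,2.1],"dr":[0.112,-0.098,0.66],"grip":1},{"dp":[6.6,-16.2,2.1],"dr":[0.112,-0.098,0.66],"grip":1},{"dp":[6.6,-16.2,2.1],"dr":[0.112,-0.098,0.66],"grip":1},{"dp":[6.6,-16.2,2.1],"dr":[0.112,-0.098,0.66],"grip":1}]'

```text
time_s: 12.15
ee_pos: [525.9, 223.6, 198.6]
orientation: [0.983, -0.064, -0.172, -0.012]
force: [-0.2, 0.9, -0.4]
grip_width: 13.1
```

Run:
```python
from plan import *
from cell import capture
go(*place(105,1,115),"pre");go(*place(105,1,36),"down"); o=monitor.get_obs(); print(o["ee_pos"],o["joint_positions"].round(2))
c=capture("scene"); cv2.imwrite("pics/p4.png",cv2.resize(c["frame"][70:250,280:460],None,fx=3.2,fy=3.2,interpolation=cv2.INTER_CUBIC))
```

```text
pre t 12.15 dp [-0.01, -0.11, 0.17] dr [0.0, -0.003, 0.003] F [-0.2  0.9 -0.4] w 13.1 rows 0.0
down t 12.15 dp [-0.03, -0.11, 8.07] dr [0.0, -0.003, 0.003] F [-0.2  0.9 -0.4] w 13.1 rows 1.6
[525.91323812 223.57409499 198.57926971] [0.21 0.64 1.17 0.11 1.66 1.9 ]
```

View pics/p4.png

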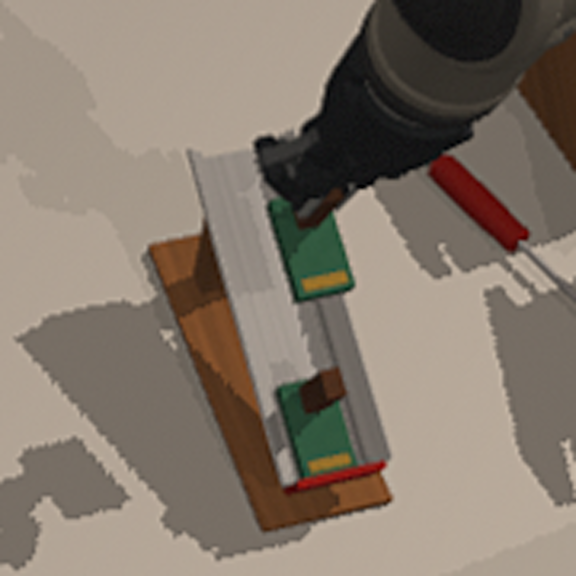

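B hangs above the chute, uphill of A, brass end leading. Lower it.

>>> apply_moves --moves '[{"dp":[0,-0.1,3],"dr":[0,0,0],"grip":1},{"dp":[0,-0.1,6],"dr":[0,0,0],"grip":1},{"dp":[0,-0.1,7.5],"dr":[0,0,0],"grip":1},{"dp":[0,-0.1,8.1],"dr":[0,0,0],"grip":1},{"dp":[0,-0.1,8.1],"dr":[0,0,0],"grip":1},{"dp":[0,-0.1,8.1],"dr":[0,0,0],"grip":1}]'

```text
time_s: 12.8
ee_pos: [499.5, 228.9, 123.7]
orientation: [0.983, -0.065, -0.171, -0.012]
force: [-0.9, -0.4, -1.1]
grip_width: 13.1
```

Run:
```python
from plan import *
from cell import capture
go(*place(105,1,33),"down"); o=monitor.get_obs(); print(o["ee_pos"])
c=capture("scene"); cv2.imwrite("pics/p5.png",cv2.resize(c["frame"][70:250,280:460],None,fx=3.2,fy=3.2,interpolation=cv2.INTER_CUBIC))
```

```text
down t 12.8 dp [-0.05, 0.07, 0.42] dr [-0.001, -0.004, 0.0] F [-0.9 -0.4 -1.1] w 13.1 rows 0.1
[499.54681065 228.88875254 123.72017314]
```

View pics/p5.png

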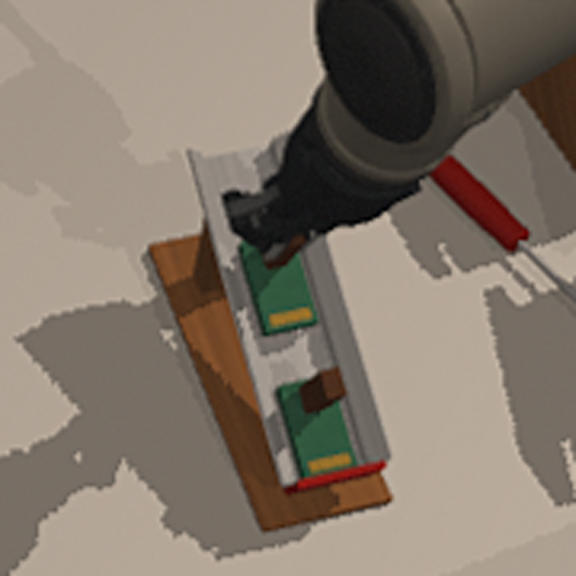

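B is in the channel about 6 mm over the floor. Lower it 3.5 mm, then open.

>>> apply_moves --moves '[{"dp":[0,0.07,0.35],"dr":[0,-0.004,0],"grip":1},{"dp":[0,0.07,0.35],"dr":[0,-0.004,0],"grip":1},{"dp":[0,0.07,0.35],"dr":[0,-0.004,0],"grip":-1},{"dp":[0,0.07,0.35],"dr":[0,-0.004,0],"grip":-1},{"dp":[0,0.07,0.35],"dr":[0,-0.004,0],"grip":-1},{"dp":[0,0.07,0.35],"dr":[0,-0.004,0],"grip":-1},{"dp":[0,0.07,0.35],"dr":[0,-0.004,0],"grip":-1},{"dp":[0,0.07,0.35],"dr":[0,-0.004,0],"grip":-1}]'

```text
time_s: 13.65
ee_pos: [497.3, 228.5, 119.5]
orientation: [0.983, -0.065, -0.174, -0.012]
force: [-0.4, 1.1, 0.4]
grip_width: 85.3
```

>>> apply_moves --moves '[{"dp":[0,0,-5],"dr":[0,0,0],"grip":-1},{"dp":[0,0,-10],"dr":[0,0,0],"grip":-1},{"dp":[0,0,-13],"dr":[0,0,0],"grip":-1},{"dp":[0,0,-13],"dr":[0,0,0],"grip":-1}]'

```text
time_s: 14.05
ee_pos: [544.2, 222.6, 245.9]
orientation: [0.983, -0.065, -0.17, -0.013]
force: [-0.7, 0.3, -0.7]
grip_width: 85.4
```

>>> apply_moves --moves '[{"dp":[0,20,0],"dr":[0,0,0],"grip":-1},{"dp":[0,20,0],"dr":[0,0,0],"grip":-1},{"dp":[0,20,0],"dr":[0,0,0],"grip":-1},{"dp":[0,20,0],"dr":[0,0,0],"grip":-1},{"dp":[0,20,0],"dr":[0,0,0],"grip":-1},{"dp":[0,20,0],"dr":[0,0,0],"grip":-1}]'

```text
time_s: 14.65
ee_pos: [514.7, 23.7, 240.9]
orientation: [0.982, -0.066, -0.175, -0.012]
force: [-0.2, -0.3, 0.0]
grip_width: 85.4
```

Run:
```python
from plan import *
from cell import capture
out=[]; cams=[]
for n,(x0,x1,y0,y1) in {"scene":(290,450,90,250),"top":(100,260,150,310)}.items():
    c=capture(n); cams.append(c); s=4; f=cv2.resize(c["frame"],None,fx=s,fy=s,interpolation=cv2.INTER_CUBIC)
    for x in(215,145):
        for q in(SLAB,POST):
            h=cv2.convexHull(((proj(c,(q+[x,0,0])@CM.T+CH[:3])+.5)*s-.5).astype(np.float32)); cv2.polylines(f,[h.astype(np.int32)],True,(0,255,255),1)
    out.append(f[y0*s:y1*s,x0*s:x1*s])
    cv2.imwrite(f"pics/end_{n}.png",c["frame"])
cv2.imwrite("pics/end.png",cv2.resize(np.hstack(out),None,fx=.62,fy=.62))
o=monitor.get_obs(); print(o["time_s"],o["ee_pos"],o["force"])
```

```text
14.75 [514.9961965   25.33621608 241.08399738] [-0.12239152  1.22300357  0.07332   ]
```

View pics/end.png

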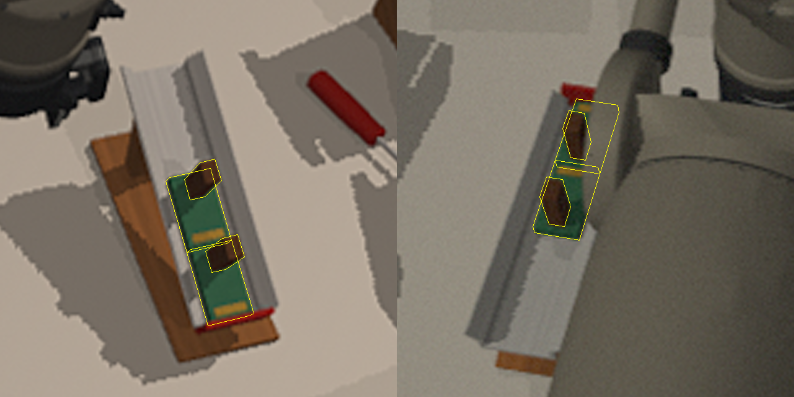

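View pics/end_scene.png

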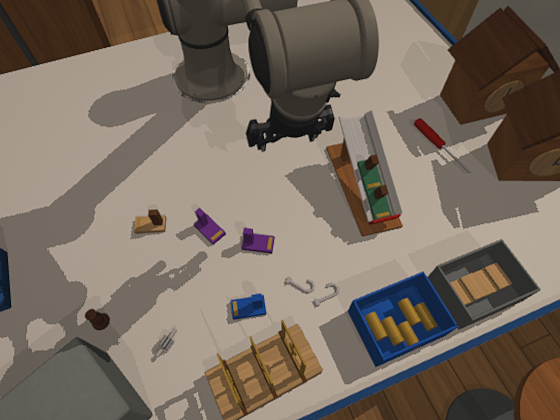

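Both platforms match the predicted queued poses (x = 215 and 145 mm), flat, posts up, brass ends downhill. The bare one is still at (151,222). One hold to confirm everything is at rest, then I hand in.

>>> apply_moves --moves '[{"dp":[0,0,0],"dr":[0,0,0],"grip":-1},{"dp":[0,0,0],"dr":[0,0,0],"grip":-1},{"dp":[0,0,0],"dr":[0,0,0],"grip":-1},{"dp":[0,0,0],"dr":[0,0,0],"grip":-1},{"dp":[0,0,0],"dr":[0,0,0],"grip":-1},{"dp":[0,0,0],"dr":[0,0,0],"grip":-1}]'

```text
time_s: 15.35
ee_pos: [515.2, 24.5, 241.6]
orientation: [0.983, -0.065, -0.174, -0.012]
force: [0.5, 0.6, 0.1]
grip_width: 85.5
```

Run:
```python
from plan import *
from cell import capture,ticket
a=cv2.imread("pics/end_scene.png"); s0=cv2.imread("pics/scene0.png"); c=capture("scene")["frame"]
g=lambda x:cv2.GaussianBlur(x,(3,3),0).astype(int)
d=np.abs(g(a)-g(c)).max(2)[150:225,345:405]; e=np.abs(g(s0)-g(c)).max(2)[205:238,132:170]
print("chute diff max/mean",d.max(),d.mean().round(2),"bare",e.max(),e.mean().round(2)); print(monitor.get_obs()["time_s"])
if d.max()<40: print(ticket.job_done())
```

```text
chute diff max/mean 2 0.59 bare 13 9.16
15.4
the job is handed in; nothing more can be done
None
```

Both green platforms are in the chute, queued one behind the other against the red stop, and I handed the job in at about 15.4 s. I picked each up by its post, tilted it 20° to match the slope, lowered it to within about 2 mm of the channel floor and let it slide down.

**Final position:** the last pictures match the predicted resting places, about 215 mm and 145 mm down the chute. Both lie flat with posts up and brass-striped ends downhill. In the top view the arm hid part of the platform nearest the stop, so that one rests mostly on the scene view.

**At rest:** two scene pictures 0.6 s apart showed no movement in the chute (largest pixel difference 2). The gripper was clear of everything.

**Unpainted platform:** it is still at the same place in the scene picture, about pixel (151, 222). Its patch differs from the first picture by a near-uniform shift (mean 9, largest 13). I take that as a lighting or shadow change, because its outline did not move; I did not re-measure its position. No other check failed or disagreed.

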